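# Change the test bar in the curing box

## Task

Change over the test bar in the curing box: lift the finished bar out of the slot in the box's lid, lower it into the steel holder cup and leave it standing there, then take the fresh bar (the same flat T shape) from the wooden rack, pass it foot first through the slot and push it down until its shoulders meet the lid. The lamp only works while the spring plate inside is pressed, so the program finishes while still holding the fresh bar pushed down. Leave the markers in the rack and the other things on the table alone.

Things in the scene. Friction and masses are not known exactly. Their poses are not given: they have to be found in the camera images.
- spent_bar_centre (a point): finished test bar, bare aluminium, upright in the curing box's slot at the start. Blade 20 wide (x) x 10 thick (y) x 100 mm long; above it a T head 34 wide x 10 thick x 45 mm tall. This point: the centre, 72.5 mm above the foot, 27.5 mm below the shoulders (underside of the head). z points up to the head. Grasp the head across its 10 mm thickness, fingertips above the shoulders
- fresh_bar_centre (a point): the fresh test bar, the same in every way as the finished one (same point, same axes); it stands upright in one of the three pockets of the wooden rack, with felt markers in the other two. It is the only thing with a flat T head in the rack
- spent_bar: the finished bar again: origin at the centre of its foot, z up along the bar. 145 mm long in all, 55 to 100 g; the foot's last 5 mm are stepped in to 16 x 7 mm
- fresh_bar: the fresh bar again: origin at the centre of its foot, z up along the bar
- slot (a point): centre of the slot in the curing box's lid, at the lid's top face, 110 mm above the table. Fixed grey box 100 x 100 mm, hollow; aluminium lid 8 mm thick. The slot is 24 mm along this point's x axis and 14 mm along its y, so 2 mm clear on each side of a bar's blade; the bar's x must lie along the slot's x (either way round). The spring plate lies 90 mm below the lid's top
- spring_plate (a joint): travel of the level spring plate inside the box, m: 0 up at rest, grows as it is pressed down, 0.012 at most. It pushes back with about 1.7 N at first and about 6 N when pressed 10 mm, which is when the bar's shoulders meet the lid; let go, it lifts the bar by 10 mm again
- cup_floor (a point): centre of the inner floor of the steel holder cup, 5 mm above the table. Fixed round cup, 75 mm high, 48 mm outside and 40 mm inside diameter, open at the top. An open box of pigment jars, under 100 mm high, stands fixed between it and the curing box: carry the bar over it
- rack: fixed wooden rack 160 x 44 x 55 mm, origin at the centre of its underside; three pockets in a row along its x axis, at x = -55, 0 and +55 mm, each 24 mm (x) by 14 mm (y) and 45 mm deep, so what stands in it has its foot 10 mm above the table. The bar's x axis lies along the rack's x axis
- marker_1: felt marker, 12 x 12 x 124 mm, standing in another pocket of the rack; not needed. Origin on its side, half-way along, about 6 mm off its axis
- marker_2: felt marker, as marker_1, in the remaining pocket; not needed
- caliper: caliper 63 x 215 x 14 mm lying on the table, not needed; origin at the centre of its underside
- screwdriver: screwdriver 29 x 191 x 29 mm lying on the table, not needed; origin at the centre of its underside
- stripe_carton: striped carton 65 x 67 x 71 mm, not needed; origin at the centre of its underside
- blade_pack: flat black tin 28 x 90 x 9 mm, not needed; origin at the centre of its underside
- dropper_mint: dropper bottle 20 x 20 x 67 mm standing on the table, not needed; origin at the centre of its underside
Not all that is in view belongs to the job. Leave any blue or orange look-alike of the fresh_bar alone.

How it is judged (in metres and radians):
On the way:
1. the finished bar stands in the holder cup, let go (horizontal distance between spent_bar_centre and cup_floor below 0.03 m and z of spent_bar in the frame of cup_floor between -0.006 and 0.012 m and angle between spent_bar_centre's own z axis and vertical below 0.4 rad and contact force between the fingers and spent_bar below 0.1 N and linear speed of spent_bar below 0.05 m/s), for 0.2 s.
At the end, for the whole second after the job is handed in: Finished bar in the cup: foot within 12 mm of its floor, centre within 30 mm of its axis, tilt < 0.4 rad, still, let go. Fresh bar gripped (> 2 N) and still in the slot: within 6 mm in plan, tilt < 0.1 rad, foot > 96 mm below the lid top, plate pressed > 7 mm (all of step 1 and value of joint spring_plate above 0.007 m and horizontal distance between fresh_bar_centre and slot below 0.006 m and z of fresh_bar in the frame of slot below -0.096 m and angle between fresh_bar_centre's own z axis and vertical below 0.1 rad and contact force between the fingers and fresh_bar above 2 N and linear speed of fresh_bar below 0.02 m/s); the arm keeps its last pose, push and grip.
It fails at once if a marker is pulled out of the rack or knocked about (distance of any of marker_1, marker_2 from where it was at the start of the episode above 0.03 m).
It fails at once if a bystander on the table is pushed away or knocked over (distance of any of caliper, screwdriver, stripe_carton, blade_pack, dropper_mint from where it was at the start of the episode above 0.03 m or angle between dropper_mint's own z axis and vertical above 0.5 rad).
It fails at once if the finished bar is let go above the cup instead of being lowered into it (foot more than 40 mm above the cup's floor) (horizontal distance between spent_bar_centre and cup_floor below 0.04 m and z of spent_bar in the frame of cup_floor above 0.04 m and contact force between the fingers and spent_bar below 0.05 N).
It also fails if it takes over 64 s, if anything falls off the work surface, if the arm or the gripper's body presses on something with over 40 N, if the wrist force passes 120 N, or if a joint passes its speed limit or range.

## Robot

A 6-joint arm with a two-finger parallel gripper is mounted at the origin on a cart in front of the work surface, level with it; the furniture and walls round the work are solid. World frame = base frame: x ahead of the robot, y to its left, z up, the work surface at z = 0. Lengths are in mm, angles in degrees, forces in N, time in s.
With the tool pointing down it reaches from about 350 to 850 mm from the base axis. Payload 8.1 kg.
Tool frame: the origin (TCP) lies midway between the tips of the shut fingers; the grasp point (between the pads) lies 19 mm behind it (r.tcp_to_grasp is the distance from the TCP to the grasp point, in mm); z points along the fingers, y is the direction in which the jaws open and shut (so a half turn about z gives the same grasp; the last joint's range is limited). The gripper opens to 85 mm and grips with 20 to 120 N. Pads are 22 mm wide; open, the fingers measure 114 mm over their backs; the gripper's body (76 mm by 85 mm) begins 54 mm behind the grasp point. The pads swing forward as they close: fully open they stand 13 mm farther back than shut.
Start: joints at [-80.122, 7.471, 85.268, -0, 87.261, -4.893], TCP at [152.993, -580.171, 231.292] pointing down, gripper open.
Joint ranges: [-169.43, 169.43], [-51.17, 129.36], [1.28, 143.12], [-76.62, 256.62], [0, 156.53], [-152.29, 152.29]. Speed limits (degrees/s): [136.94, 136.94, 159.86, 180, 180, 180].

## Interface

Orientations are given as [roll, pitch, yaw] about the fixed x, y, z axes, in that order (R = Rz(yaw) Ry(pitch) Rx(roll)).
In Python, from bench import r gives the robot as it stands.
- The arm moves only by the tool jog_arm, never from a script. Its argument "targets" is a list of rows, each a list of 7 numbers: the shift along the tool's x, y, z in m, then the turn, a rotation vector about the tool's x, y, z in rad, then the closure, from 0 (fully open) to 1 (shut). In form: [[dx, dy, dz, wx, wy, wz, claw], ...]. A call has 1 to 5 rows; each row is the pose to reach, as a shift and turn from the pose commanded when the call began, along the tool's axes at that moment; what a row does not reach only later rows make up. A row lasts 1/12 s, in which the tool goes at most 41.7 mm and 7.16 degrees, less where a joint would pass 70% of its speed; a pose out of reach is approached as far as the arm can. A call with a gripper value outside its range is refused whole. The fingers move at their own pace and stop on an object; "newtons" is the grip in N (left out, the last holds). Time passes only in rows, so rows that repeat a pose let the fingers close. It gives the time, the measured TCP pose, the force and the opening at its end, in the units of the state.
- r.sense(): the state, without advancing time (a new reading comes with each control period).
- r.snapshot(name): name is "scene" or "side" or "wrist"; returns a dict with "pixels" (420x560x3 uint8, red, green, blue), "fx", "fy", "cx", "cy" (pixels), "origin" and "attitude" of the camera in the world. Camera axes: x right, y down, z forward; pixel columns grow to the right and rows downward; lengths in mm; the calibration is good to about 2 mm. The wrist camera is an equidistant fisheye: a pixel r from the principal point sees the ray r / f radians off the axis. A picture is of the moment at which its call begins. There is no depth.
- r.hand_in(): hands the job in, once; it reports no verdict.
The state is a dict: "time": time; "joint_pos": joint angles; "qd": joint speeds; "joint_efforts": joint torques, N m; "tool_pos": TCP position; "tcp_rot": TCP orientation; "ft_force": force on the tool from outside, world axes, zero at the start; "wrist_torque": the same for the moment, N m; "finger_gap": finger opening in mm.
Only numpy, scipy, OpenCV 4.12 (cv2) and the standard library are available. Lean on these libraries where they do the work, as an engineer would, in place of code of your own. Each camera call takes 0.05 s, during which the arm holds its last target.

## Working session

There is one attempt and no reset: what is moved stays moved. The work goes in short steps, Python scripts to look and compute and a tool call to move; the robot and the scene stay as the last step left them, time stands still between calls to the robot, and variables do not carry over. Pictures are saved under pics/ and viewed, and the job is handed in when it is done.

Besides the shell and the picture viewer there is one more tool, called after "Emit:" as a command line: name --pt "numbers of a row" for each row, then --argument value for the rest. jog_arm: Moves the arm, as the interface text tells. Its arguments: {"type":"object","properties":{"targets":{"type":"array","items":{"type":"array","items":{"type":"number"}}},"newtons":{"type":"number"}},"required":["targets"]}

```bash
ls; mkdir -p pics
python3 - <<'E'
from bench import r
import cv2
print(r.sense())
for n in("scene","side","wrist"):
    s=r.snapshot(n); cv2.imwrite(f"pics/{n}0.png",cv2.cvtColor(s["pixels"],cv2.COLOR_RGB2BGR))
    print(n,{k:v for k,v in s.items() if k!="pixels"})
E
```

```text
pics
{'time': 0.0, 'joint_pos': array([-8.01219318e+01,  7.51281336e+00,  8.53298835e+01,  6.22477741e-04,
        8.72605392e+01, -4.89282958e+00]), 'qd': array([-0.0377813 , -0.0495548 , -0.00822805,  0.06905339, -0.06031733,
        0.04853026]), 'joint_efforts': array([-6.94971914e-04, -5.69380939e+01, -5.00566721e+01, -4.10541579e-04,
        1.44382918e-02,  1.96511974e-05]), 'tool_pos': array([ 152.90700571, -579.62720936,  230.26255197]), 'tcp_rot': array([-1.79897193e+02, -9.42467578e-03,  1.47708590e+01]), 'ft_force': array([-0.03166556,  0.78976917,  0.20320531]), 'wrist_torque': array([-0.01672021, -0.01595604,  0.01604024]), 'finger_gap': 85.17731725825291}
scene {'fx': 509.1605760030619, 'fy': 509.1605760030619, 'cx': 295.0234574175291, 'cy': 206.7872224204151, 'origin': array([-183.14012616, 1109.54466887,  947.88985846]), 'attitude': array([-123.87235864,   -1.22136091, -145.89113161])}
side {'fx': 395.06317945333166, 'fy': 395.06317945333166, 'cx': 276.4623727711668, 'cy': 203.29082814584035, 'origin': array([ 138.58238789, -930.04370439,  819.84613079]), 'attitude': array([-125.47889658,    0.72395954,  -21.7530119 ])}
wrist {'fx': 325.19226210127806, 'fy': 325.19226210127806, 'cx': 282.41595612428307, 'cy': 214.29133993936279, 'origin': array([ 221.61985901, -561.37384781,  373.95126988]), 'attitude': array([ 1.63597756e+02,  5.96213844e-02, -7.52260431e+01])}
```

View pics/scene0.png

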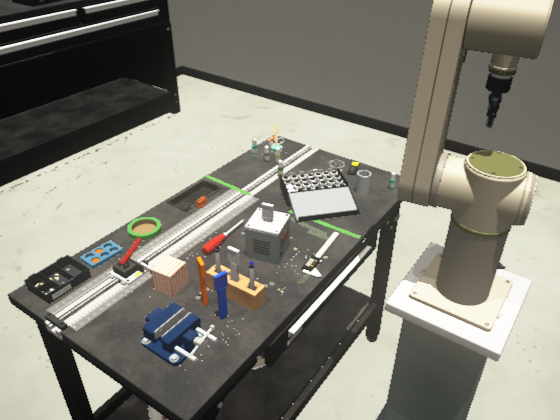

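View pics/side0.png

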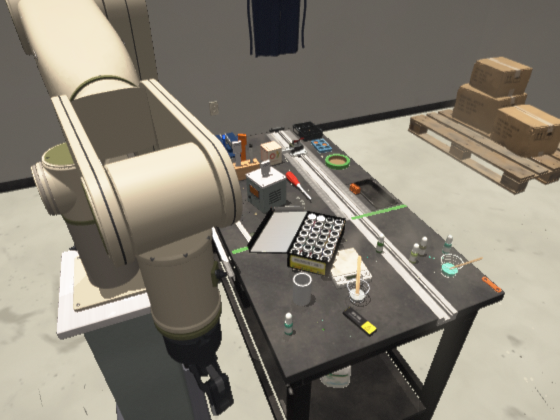

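View pics/wrist0.png

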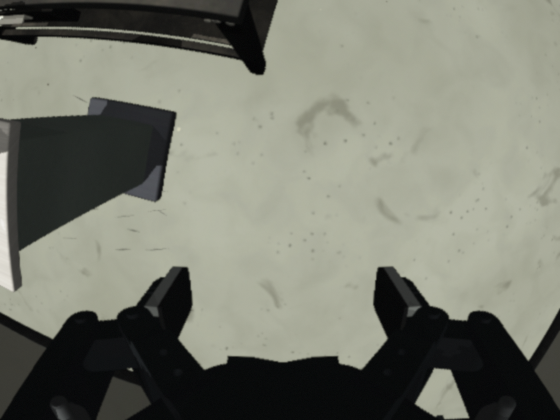

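Run:
```python
import cv2
a=cv2.imread("pics/scene0.png");b=cv2.imread("pics/side0.png")
cv2.imwrite("pics/c1.png",cv2.resize(a[180:330,120:320],None,fx=4,fy=4,interpolation=3))
cv2.imwrite("pics/c2.png",cv2.resize(a[120:240,240:420],None,fx=4,fy=4,interpolation=3))
cv2.imwrite("pics/c3.png",cv2.resize(b[125:215,205:345],None,fx=5.7,fy=5.7,interpolation=3))
cv2.imwrite("pics/c4.png",cv2.resize(b[205:345,220:400],None,fx=4,fy=4,interpolation=3))
```

```text
(no output)
```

View pics/c1.png

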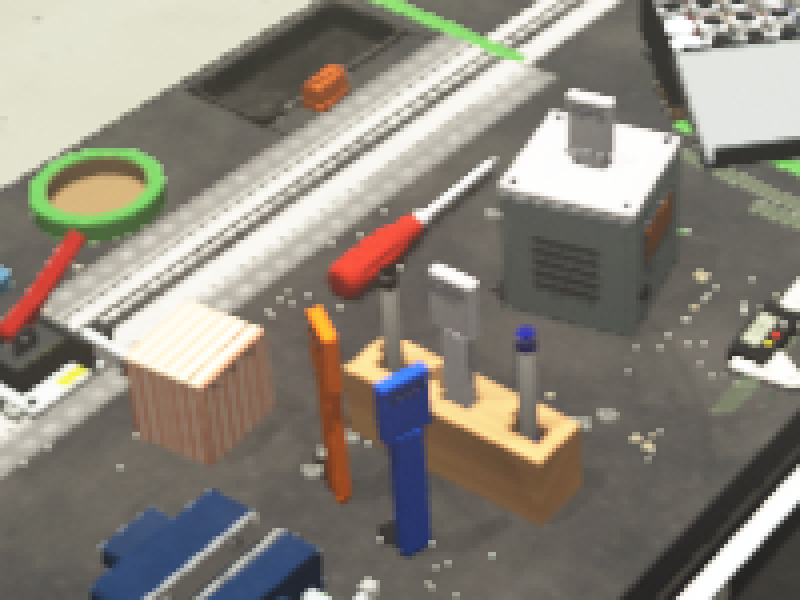

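View pics/c2.png

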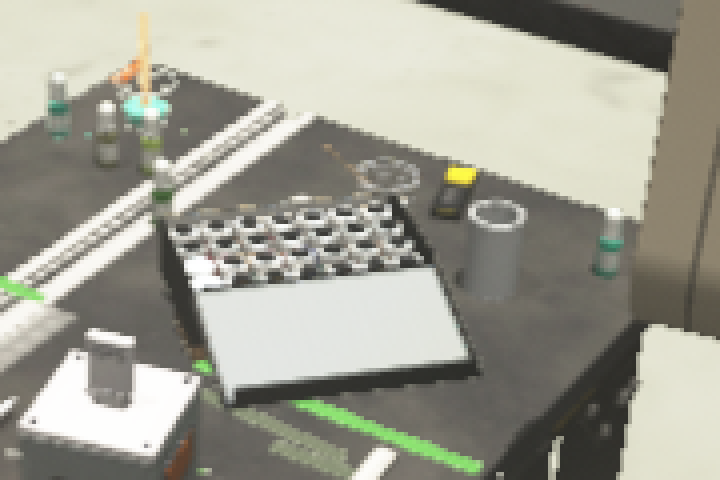

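View pics/c3.png

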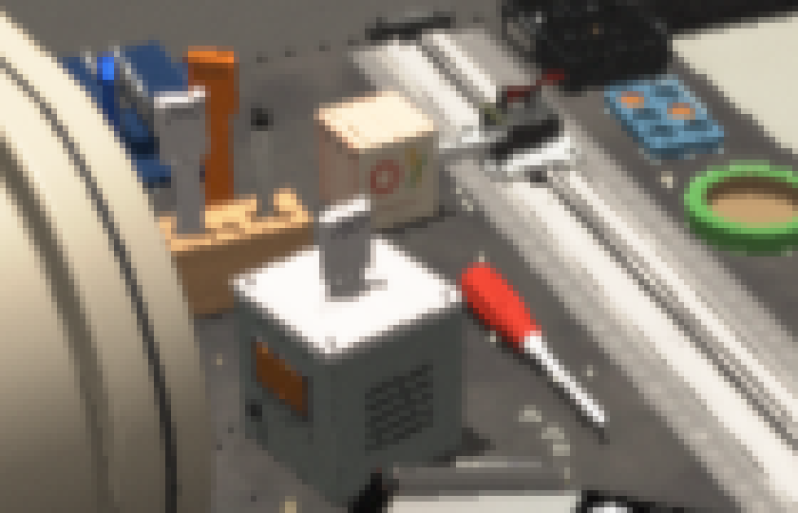

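View pics/c4.png

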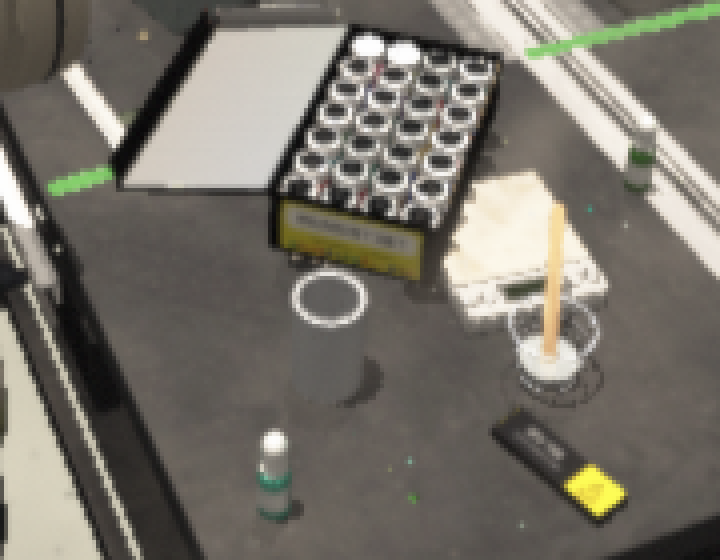

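```bash
cat > h.py <<'E'
import numpy as np
from scipy.spatial.transform import Rotation as Ro
def ray(s,u,v,fish=False):
    x=(u-s["cx"])/s["fx"];y=(v-s["cy"])/s["fy"]
    if fish:
        t=np.hypot(x,y); d=np.array([x/t*np.sin(t),y/t*np.sin(t),np.cos(t)]) if t>1e-9 else np.array([0,0,1.])
    else: d=np.array([x,y,1.])
    d=Ro.from_euler("xyz",s["attitude"],degrees=True).apply(d)
    return np.array(s["origin"]),d/np.linalg.norm(d)
def plane(s,u,v,z,fish=False):
    o,d=ray(s,u,v,fish); return o+d*(z-o[2])/d[2]
def tri(*rs):
    A=0;b=0
    for o,d in rs:
        P=np.eye(3)-np.outer(d,d);A=A+P;b=b+P@o
    p=np.linalg.solve(A,b); return p,[np.linalg.norm((np.eye(3)-np.outer(d,d))@(p-o)) for o,d in rs]
def proj(s,p,fish=False):
    c=Ro.from_euler("xyz",s["attitude"],degrees=True).inv().apply(np.asarray(p,float)-s["origin"])
    if fish:
        rr=np.hypot(c[0],c[1]);t=np.arctan2(rr,c[2]);k=t/max(rr,1e-9);x,y=c[0]*k,c[1]*k
    else: x,y=c[0]/c[2],c[1]/c[2]
    return s["cx"]+s["fx"]*x,s["cy"]+s["fy"]*y
E
python3 - <<'E'
from h import *
from bench import r
np.set_printoptions(precision=1,suppress=True)
S=r.snapshot("scene");D=r.snapshot("side")
c1=lambda x,y:(x/4+120-.4,y/4+180-.4)
c2=lambda x,y:(x/4+240-.4,y/4+120-.4)
c3=lambda x,y:(x/5.7+205-.4,y/5.7+125-.4)
c4=lambda x,y:(x/4+220-.4,y/4+205-.4)
print("cup",plane(S,*c2(497,213),75),plane(D,*c4(330,298),75),tri(ray(S,*c2(497,213)),ray(D,*c4(330,298))))
L=[plane(S,*c1(*p),110) for p in [(498,192),(556,112),(683,135),(640,215)]]
print("lidS",L,np.mean(L,0))
L=[plane(D,*c3(*p),110) for p in [(232,282),(369,238),(462,295),(325,355)]]
print("lidD",L,np.mean(L,0))
# bar top corners
print("spent top S",plane(S,*c1(567,93),165),plane(S,*c1(613,97),165), "slotbase S",plane(S,*c1(590,162),110))
print("spent top D",plane(D,*c3(318,210),165),plane(D,*c3(367,200),165))
print("fresh top S",plane(S,*c1(432,265),155),plane(S,*c1(478,282),155))
print("fresh top D",plane(D,*c3(155,100),155),plane(D,*c3(205,92),155))
print("rack S",[plane(S,*c1(*p),55) for p in [(345,365),(380,338),(582,422),(540,465)]])
print("markers S",plane(S,*c1(526,330),134),plane(S,*c1(390,268),134))
print("blue/orange top S",plane(S,*c1(403,375),145),plane(S,*c1(320,315),145))
print("carton",plane(S,*c1(197,340),71),"drop mint",plane(S,*c2(612,212),67))
E
```

```text
cup [ 456.5 -289.8   75. ] [ 453.9 -291.4   75. ] (array([ 455.5, -290.2,   74.3]), [np.float64(1.2438855202497077), np.float64(1.2438855202496286)])
lidS [array([558.6, 234.5, 110. ]), array([586.5, 132.2, 110. ]), array([494., 102., 110.]), array([463.2, 198.6, 110. ])] [525.6 166.8 110. ]
lidD [array([464.5, 201.9, 110. ]), array([560. , 218.9, 110. ]), array([587.2, 133.7, 110. ]), array([488.8, 103.7, 110. ])] [525.1 164.6 110. ]
spent top S [544.2 173.1 165. ] [515.3 158.4 165. ] slotbase S [528.4 168.4 110. ]
spent top D [511.4 172.2 165. ] [542.3 172.1 165. ]
fresh top S [503.7 365.6 155. ] [469.7 362.  155. ]
fresh top D [468.5 367.4 155. ] [502.  365.6 155. ]
rack S [array([567.7, 386.1,  55. ]), array([567.3, 352.2,  55. ]), array([407.8, 339.5,  55. ]), array([405.6, 385.9,  55. ])]
markers S [433.2 361.5 134. ] [541.6 363.8 134. ]
blue/orange top S [458.3 445.9 145. ] [535.7 433.5 145. ]
carton [649.7 436.7  71. ] drop mint [ 382.  -363.7   67. ]
```

```bash
cat > go.py <<'E'
# usage: go.py x y z yaw  -> shift/turn in tool axes
import sys
from h import *
from bench import r
s=r.sense(); R=Ro.from_euler("xyz",s["tcp_rot"],degrees=True)
x,y,z,w=map(float,sys.argv[1:5])
T=Ro.from_euler("xyz",[180,0,w],degrees=True)
d=R.inv().apply(np.array([x,y,z])-s["tool_pos"])/1000
np.set_printoptions(precision=4,suppress=True)
print("d",d,"rv",(R.inv()*T).as_rotvec(),"pos",s["tool_pos"],s["tcp_rot"],"F",s["ft_force"],"gap",s["finger_gap"],"t",s["time"],"J",s["joint_pos"])
E
python3 go.py 500 166 300 18
```

```text
d [ 0.5257 -0.6328 -0.0686] rv [-0.0009 -0.0001 -0.0564] pos [ 152.9489 -579.8893  230.7756] [-179.9463   -0.0048   14.7703] F [0.5587 0.2884 0.0342] gap 85.42402996402717 t 0.25 J [-80.122    7.4926  85.2984   0.0002  87.2629  -4.8924]
```

Emit:
jog_arm --pt "0.0 0.0 -0.04 0 0 0 0" --pt "0.03 -0.035 -0.068 0 0 0 0" --pt "0.055 -0.065 -0.068 0 0 0 0" --pt "0.08 -0.097 -0.068 0 0 0 0" --pt "0.105 -0.127 -0.068 0 0 -0.056 0"

```text
time: 0.67
tool_pos: [220.6, -433.6, 300.1]
tcp_rot: [179.9, -0.0, 17.9]
ft_force: [1.1, 0.6, 0.4]
finger_gap: 85.1
```

Emit:
jog_arm --pt "0.13 -0.157 0 0 0 0 0" --pt "0.13 -0.157 0 0 0 0 0" --pt "0.13 -0.157 0 0 0 0 0" --pt "0.13 -0.157 0 0 0 0 0" --pt "0.13 -0.157 0 0 0 0 0"

```text
time: 1.08
tool_pos: [295.7, -243.1, 299.3]
tcp_rot: [180.0, -0.0, 18.0]
ft_force: [1.2, 0.2, 0.1]
finger_gap: 85.3
```

Emit:
jog_arm --pt "0.13 -0.157 0 0 0 0 0" --pt "0.13 -0.157 0 0 0 0 0" --pt "0.13 -0.157 0 0 0 0 0" --pt "0.13 -0.157 0 0 0 0 0" --pt "0.13 -0.157 0 0 0 0 0"

```text
time: 1.5
tool_pos: [370.9, -53.4, 299.5]
tcp_rot: [180.0, -0.1, 18.0]
ft_force: [0.7, -0.7, -0.6]
finger_gap: 85.5
```

```bash
python3 go.py 500 166 300 18
```

```text
d [ 0.1906 -0.1688 -0.0003] rv [ 0.0004 -0.0011 -0.0001] pos [370.8778 -53.4166 299.5426] [179.976   -0.0633  17.995 ] F [ 0.6786 -0.6757 -0.6163] gap 85.54238463588007 t 1.5 J [-16.0646 -30.1527 111.013    0.0158  99.0738  55.9429]
```

Emit:
jog_arm --pt "0.19 -0.169 0 0 0 0 0" --pt "0.19 -0.169 0 0 0 0 0" --pt "0.19 -0.169 0 0 0 0 0" --pt "0.19 -0.169 0 0 0 0 0" --pt "0.19 -0.169 0 0 0 0 0"

```text
time: 1.92
tool_pos: [476.5, 126.3, 299.3]
tcp_rot: [180.0, -0.0, 18.0]
ft_force: [0.6, -1.6, 1.2]
finger_gap: 85.3
```

Emit:
jog_arm --pt "0.03 -0.03 0 0 0 0 0" --pt "0.03 -0.03 0 0 0 0 0" --pt "0.03 -0.03 0 0 0 0 0" --pt "0.03 -0.03 0 0 0 0 0"

```text
time: 2.25
tool_pos: [494.9, 161.6, 298.9]
tcp_rot: [180.0, 0.1, 18.0]
ft_force: [0.2, 0.0, 0.7]
finger_gap: 85.4
```

```bash
python3 go.py 500 166 300 18
python3 - <<'E'
from bench import r
import cv2,pickle
s=r.snapshot("wrist"); cv2.imwrite("pics/w1.png",cv2.cvtColor(s["pixels"],cv2.COLOR_RGB2BGR));pickle.dump(s,open("w1.pkl","wb"))
E
```

```text
d [ 0.0062 -0.0026 -0.0011] rv [0.0004 0.0012 0.0005] pos [494.9274 161.5965 298.9088] [179.9794   0.0666  18.0305] F [0.2478 0.0413 0.6524] gap 85.41340892909935 t 2.25 J [12.4575 -5.8871 91.753  -0.0271 94.1983 84.425 ]
```

View pics/w1.png

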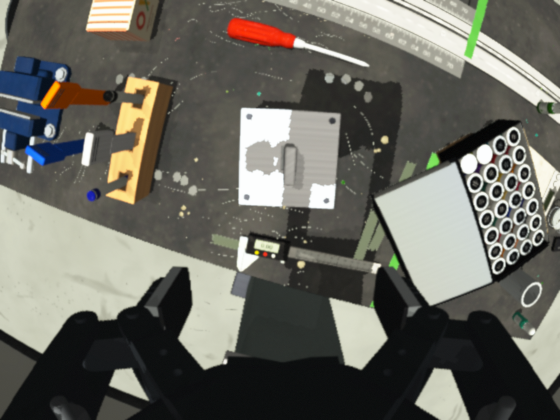

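Run:
```python
import cv2
a=cv2.imread("pics/w1.png")
cv2.imwrite("pics/w1a.png",cv2.resize(a[95:220,225:350],None,fx=4.8,fy=4.8,interpolation=3))
cv2.imwrite("pics/w1b.png",cv2.resize(a[60:215,60:190],None,fx=3.8,fy=3.8,interpolation=3))
```

```text
(no output)
```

View pics/w1a.png

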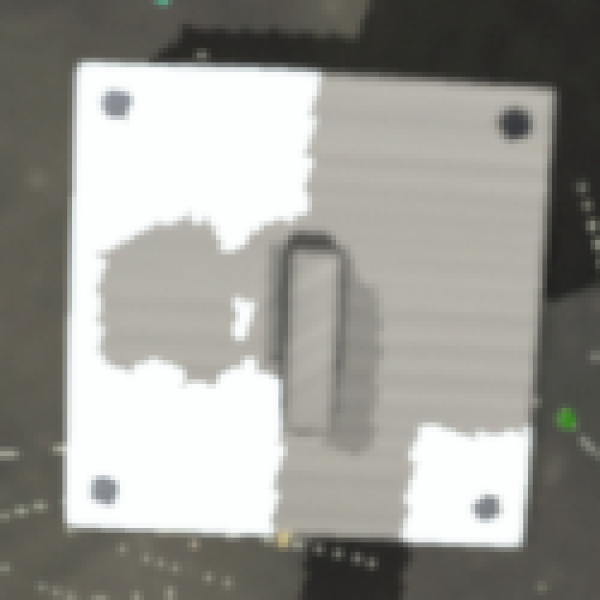

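View pics/w1b.png

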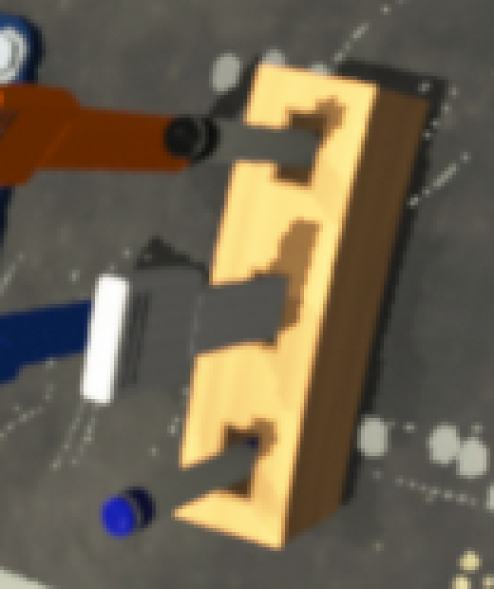

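Run:
```python
from h import *
import pickle
np.set_printoptions(precision=1,suppress=True)
s=pickle.load(open("w1.pkl","rb"))
a=lambda x,y:(x/4.8+225-.4,y/4.8+95-.4)
b=lambda x,y:(x/3.8+60-.4,y/3.8+60-.4)
P=lambda f,L,z:np.array([plane(s,*f(*p),z,True)[:2] for p in L])
ang=lambda v:np.degrees(np.arctan2(v[1],v[0]))
def rep(n,Q):
    print(n,Q.tolist(),"mean",Q.mean(0),"axis(BL->TL)",ang(Q[0]-Q[3]),ang(Q[1]-Q[2]),"len",np.linalg.norm(Q[0]-Q[3]),"w",np.linalg.norm(Q[1]-Q[0]))
rep("lid",P(a,[(77,63),(555,90),(523,547),(65,527)],110))
rep("screws",P(a,[(116,103),(515,123),(487,508),(104,490)],110))
rep("spent",P(a,[(290,248),(340,248),(331,436),(287,436)],165))
rep("fresh",P(b,[(100,276),(128,280),(110,402),(82,397)],155))
rep("rack",P(b,[(258,65),(377,85),(283,548),(177,515)],55))
```

```text
lid [[562.8467036856099, 228.27515739060698], [589.0969359670556, 130.6422099595006], [492.16151457350344, 103.36174757504644], [465.04127282087654, 201.56452892238437]] mean [527.3 166. ] axis(BL->TL) 15.274975132503737 15.7181545046392 len 101.38717857699542 w 101.10028248682116
screws [[557.0538452824726, 217.7649244806633], [579.4484225830269, 136.45727330440877], [498.032650600528, 114.15661785220777], [475.78458031061325, 195.64224112586317]] mean [527.6 166. ] axis(BL->TL) 15.227776648819928 15.318213745533034 len 84.22651926728918 w 84.33534983783481
spent [[542.6056792679702, 175.0481663741302], [545.3745731116755, 166.63692376066487], [512.4949158836615, 157.37995602944656], [510.01965703140206, 164.95693488050506]] mean [527.6 166. ] axis(BL->TL) 17.206694878072053 15.724081332507922 len 34.1127805706314 w 8.855268229719771
fresh [[502.2633996514303, 369.45848793209313], [503.28009984509, 360.18116683687043], [470.2650973594057, 359.0078762925773], [469.1617983402664, 368.53738736330763]] mean [486.2 364.3] axis(BL->TL) 1.5939277209085052 2.035326733667023 len 33.11441431795321 w 9.332864832818046
rack [[565.1841106906841, 389.7828514009177], [567.4999481948145, 344.4358486389285], [406.7716414677716, 339.3732008716478], [405.60412118727334, 383.7796047664575]] mean [486.3 364.3] axis(BL->TL) 2.1543965341433102 1.804115804034105 len 159.6928677808212 w 45.406098300133564
```

```bash
python3 go.py 527.5 166 200 15.4
```

```text
d [0.0325 0.0053 0.0994] rv [0.0004 0.0002 0.0447] pos [494.9351 161.0186 299.3603] [179.9757   0.0132  17.9629] F [0.3382 0.0836 0.5177] gap 85.03750758914626 t 2.3 J [12.3938 -5.9704 91.7841 -0.0255 94.197  84.429 ]
```

Emit:
jog_arm --pt "0.0325 0.0053 0.02 0 0 0.0447 0" --pt "0.0325 0.0053 0.06 0 0 0.0447 0" --pt "0.0325 0.0053 0.1 0 0 0.0447 0" --pt "0.0325 0.0053 0.1 0 0 0.0447 0" --pt "0.0325 0.0053 0.1 0 0 0.0447 0"

```text
time: 2.72
tool_pos: [525.8, 165.0, 197.9]
tcp_rot: [-180.0, 0.3, 15.3]
ft_force: [0.5, -0.3, 0.6]
finger_gap: 85.5
```

```bash
python3 go.py 527.5 166 126 15.4
```

```text
d [ 0.0023 -0.0005  0.0718] rv [-0.0002  0.005  -0.0015] pos [525.7865 165.0452 197.8568] [-179.9903    0.2865   15.3162] F [ 0.4528 -0.2553  0.6381] gap 85.48379138321044 t 2.7167 J [12.1005  1.2106 95.3543 -0.0065 83.7217 86.785 ]
```

Emit:
jog_arm --pt "0.001 0 0.03 0 0 0 0.3" --pt "0.001 0 0.06 0 0 0 0.5" --pt "0.001 0 0.071 0 0 0 0.6" --pt "0.001 0 0.071 0 0 0 0.6" --pt "0.001 0 0.071 0 0 0 0.6"

```text
time: 3.13
tool_pos: [529.7, 166.9, 130.9]
tcp_rot: [180.0, -0.1, 15.4]
ft_force: [0.2, 0.5, -0.0]
finger_gap: 34.6
```

```bash
python3 go.py 527.5 166 126 15.4
python3 - <<'E'
from bench import r
import cv2,pickle
s=r.snapshot("wrist"); a=cv2.cvtColor(s["pixels"],cv2.COLOR_RGB2BGR);pickle.dump(s,open("w2.pkl","wb"))
cv2.imwrite("pics/w2.png",a)
E
```

```text
d [-0.0024  0.0003  0.0049] rv [ 0.0002 -0.0023 -0.0001] pos [529.7419 166.8952 130.8952] [179.9906  -0.1316  15.3932] F [ 0.2001  0.4642 -0.0394] gap 34.585804891784065 t 3.1333 J [12.1991  4.4973 99.1431 -0.0021 76.2277 86.8064]
```

View pics/w2.png

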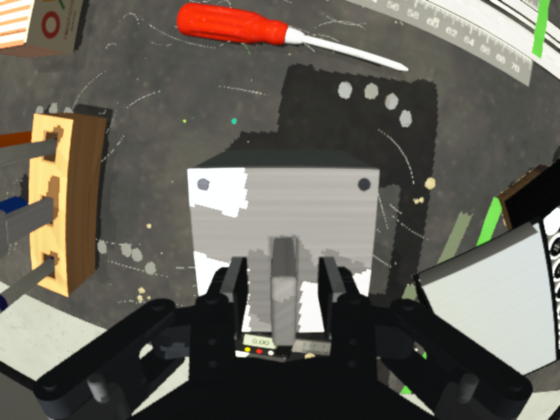

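Emit:
jog_arm --newtons 40 --pt "-0.002 0 0.005 0 0 0 0.6" --pt "-0.002 0 0.005 0 0 0 0.6" --pt "-0.002 0 0.005 0 0 0 1" --pt "-0.002 0 0.005 0 0 0 1" --pt "-0.002 0 0.005 0 0 0 1"

```text
time: 3.6
tool_pos: [527.1, 166.6, 123.9]
tcp_rot: [180.0, -0.0, 15.4]
ft_force: [-0.1, 0.3, 1.4]
finger_gap: 9.8
```

Emit:
jog_arm --pt "0 0 0 0 0 0 1" --pt "0 0 0 0 0 0 1" --pt "0 0 0 0 0 0 1"

```text
time: 3.85
tool_pos: [527.1, 166.6, 123.5]
tcp_rot: [180.0, -0.0, 15.4]
ft_force: [-0.7, -0.1, 1.1]
finger_gap: 9.2
```

```bash
python3 go.py 527.5 166 225 15.4
```

```text
d [ 0.0003  0.0007 -0.1015] rv [ 0.     -0.0006  0.0004] pos [527.0549 166.5547 123.5219] [179.9993  -0.0322  15.4231] F [-0.7012 -0.1225  1.1441] gap 9.16156471861221 t 3.85 J [12.2215  4.6028 99.841   0.0012 75.5239 86.7981]
```

Emit:
jog_arm --pt "0 0.0005 -0.01 0 0 0 1" --pt "0 0.0005 -0.035 0 0 0 1" --pt "0 0.0005 -0.07 0 0 0 1" --pt "0 0.0005 -0.105 0 0 0 1" --pt "0 0.0005 -0.14 0 0 0 1"

```text
time: 4.27
tool_pos: [526.3, 165.8, 265.0]
tcp_rot: [-180.0, 0.1, 15.4]
ft_force: [0.7, 0.3, -0.8]
finger_gap: 9.6
```

Emit:
jog_arm --pt "0 0 0 0 0 0 1" --pt "0 0 0 0 0 0 1"

```text
time: 4.43
tool_pos: [528.5, 166.3, 267.1]
tcp_rot: [180.0, -0.3, 15.4]
ft_force: [-1.1, 0.3, -1.0]
finger_gap: 9.6
```

```bash
python3 go.py 455.5 -290.2 265 15.4
python3 - <<'E'
from bench import r
import cv2,pickle
s=r.snapshot("wrist"); a=cv2.cvtColor(s["pixels"],cv2.COLOR_RGB2BGR);pickle.dump(s,open("w3.pkl","wb"))
cv2.imwrite("pics/w3.png",a)
s=r.snapshot("side"); a=cv2.cvtColor(s["pixels"],cv2.COLOR_RGB2BGR);
cv2.imwrite("pics/s3.png",a)
E
```

```text
d [-0.1917  0.4207  0.0011] rv [ 0.0004 -0.006   0.0003] pos [528.4602 166.2924 267.1325] [179.9796  -0.3442  15.4193] F [-1.1381  0.291  -1.0327] gap 9.587289594195429 t 4.4333 J [12.1652 -0.7187 90.0611 -0.0008 90.3127 86.746 ]
```

View pics/w3.png

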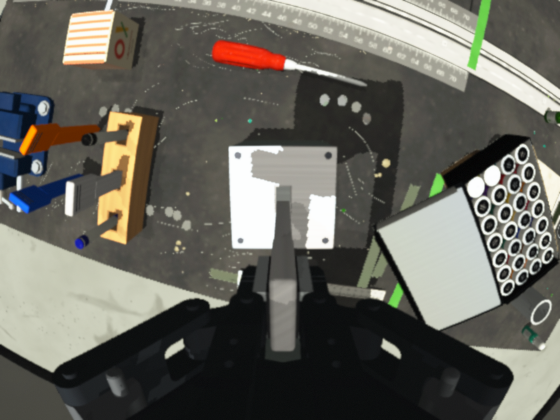

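View pics/s3.png

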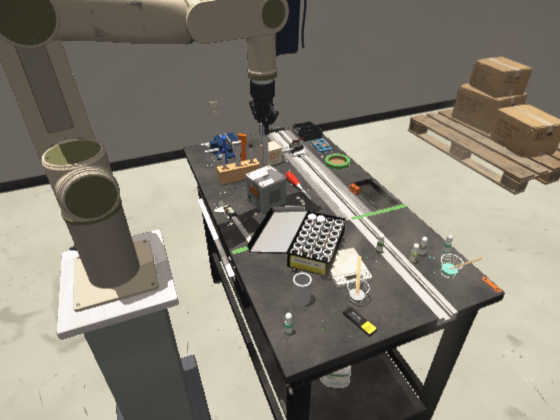

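Emit:
jog_arm --pt "-0.08 0.175 0 0 0 0 1" --pt "-0.08 0.175 0 0 0 0 1" --pt "-0.08 0.175 0 0 0 0 1" --pt "-0.08 0.175 0 0 0 0 1" --pt "-0.08 0.175 0 0 0 0 1"

```text
time: 4.95
tool_pos: [494.3, -26.9, 261.1]
tcp_rot: [-180.0, 0.2, 15.4]
ft_force: [-0.1, -0.0, 0.4]
finger_gap: 9.5
```

Emit:
jog_arm --pt "-0.08 0.175 0 0 0 0 1" --pt "-0.08 0.175 0 0 0 0 1" --pt "-0.08 0.175 0 0 0 0 1" --pt "-0.08 0.175 0 0 0 0 1" --pt "-0.08 0.175 0 0 0 0 1"

```text
time: 5.37
tool_pos: [463.5, -216.9, 261.1]
tcp_rot: [-179.9, 0.2, 15.3]
ft_force: [-0.4, 0.8, -0.5]
finger_gap: 9.3
```

```bash
python3 go.py 455.5 -290.2 265 15.4
python3 - <<'E'
from bench import r
import cv2,pickle
s=r.snapshot("wrist"); a=cv2.cvtColor(s["pixels"],cv2.COLOR_RGB2BGR);pickle.dump(s,open("w4.pkl","wb"))
cv2.imwrite("pics/w4.png",a)
E
```

```text
d [-0.0271  0.0685 -0.0039] rv [-0.0017  0.0033 -0.0016] pos [ 463.5324 -216.9308  261.0829] [-179.9016    0.187    15.3088] F [-0.3726  0.7844 -0.4784] gap 9.34171688738011 t 5.3667 J [-30.7734  -6.7169  96.4257  -0.0664  90.4918  43.9175]
```

View pics/w4.png

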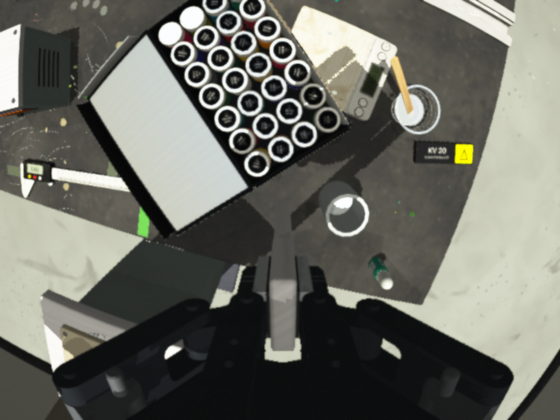

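Cup rim is at about (347,215), wall side toward upper left. Measure it.

```bash
python3 - <<'E'
from h import *
import pickle,cv2
s=pickle.load(open("w4.pkl","rb"))
a=cv2.cvtColor(s["pixels"],cv2.COLOR_RGB2BGR)
cv2.imwrite("pics/w4a.png",cv2.resize(a[170:250,300:400],None,fx=7,fy=7,interpolation=3))
g=cv2.cvtColor(a,cv2.COLOR_BGR2GRAY)[170:250,310:385]
m=(g>170).astype(np.uint8)
n,l,st,c=cv2.connectedComponentsWithStats(m); 
for i in range(1,n):
    if st[i,4]>20: print(st[i],c[i]+[310,170])
i=1+np.argmax(st[1:,4])
ys,xs=np.where(l==i); P=np.array([plane(s,x+310,y+170,75,True)[:2] for x,y in zip(xs,ys)])
print(cv2.fitEllipse(P.astype(np.float32)),cv2.minEnclosingCircle(P.astype(np.float32)))
E
python3 go.py 455.5 -290.2 265 15.4
```

```text
[ 23  26  20  13 190] [343.32105263 202.32105263]
[ 18  27  41  39 285] [353.38245614 221.39298246]
((455.0999755859375, -290.655517578125), (43.46242904663086, 43.87190246582031), 57.39215087890625) ((455.0290222167969, -290.56488037109375), 23.85349464416504)
d [-0.0256  0.0659 -0.004 ] rv [-0.0002  0.0044 -0.0037] pos [ 462.9269 -219.9108  260.8945] [-179.9918    0.2523   15.1888] F [-2.1815 -2.7216  0.3363] gap 9.76077776330314 t 5.4167 J [-31.017   -6.608   96.3448  -0.1765  90.4437  43.7931]
```

View pics/w4a.png

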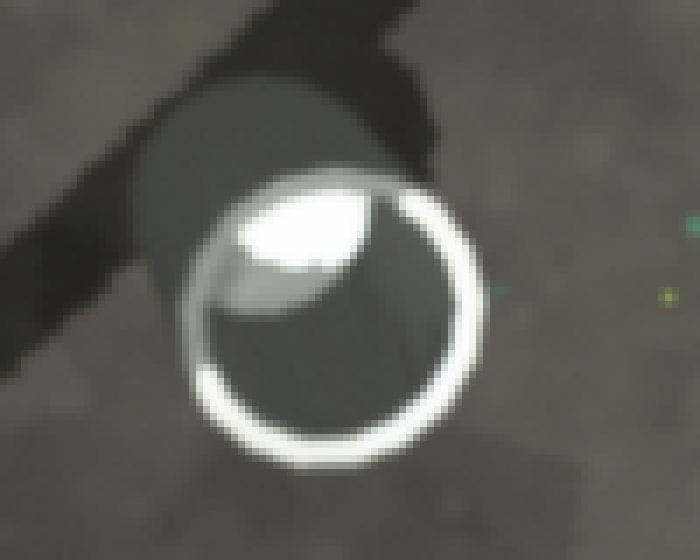

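Emit:
jog_arm --pt "-0.026 0.066 0 0 0 0 1" --pt "-0.026 0.066 0 0 0 0 1" --pt "-0.026 0.066 0 0 0 0 1" --pt "-0.026 0.066 0 0 0 0 1" --pt "-0.026 0.066 0 0 0 0 1"

```text
time: 5.83
tool_pos: [457.5, -283.8, 261.5]
tcp_rot: [-179.8, 0.1, 15.4]
ft_force: [-0.4, 0.2, -1.8]
finger_gap: 9.7
```

```bash
python3 go.py 455 -290.6 195 15.4
```

```text
d [-0.0042  0.0061  0.0665] rv [-0.003   0.0017 -0.0003] pos [ 457.55   -283.7523  261.5314] [-179.8309    0.0965   15.3835] F [-0.3983  0.1875 -1.758 ] gap 9.696751153012519 t 5.8333 J [-37.2799  -2.5395  92.4265   0.0259  90.306   37.3368]
```

Emit:
jog_arm --pt "-0.004 0.006 0.03 0 0 0 1" --pt "-0.004 0.006 0.06 0 0 0 1" --pt "-0.004 0.006 0.066 0 0 0 1" --pt "-0.004 0.006 0.066 0 0 0 1" --pt "-0.004 0.006 0.066 0 0 0 1"

```text
time: 6.25
tool_pos: [456.1, -290.4, 197.7]
tcp_rot: [-180.0, 0.0, 15.5]
ft_force: [-0.0, 0.0, 1.2]
finger_gap: 9.3
```

```bash
python3 go.py 455 -290.6 110 15.4
python3 - <<'E'
from bench import r
import cv2,pickle
s=r.snapshot("wrist"); a=cv2.cvtColor(s["pixels"],cv2.COLOR_RGB2BGR)
cv2.imwrite("pics/w5.png",a)
s=r.snapshot("side"); a=cv2.cvtColor(s["pixels"],cv2.COLOR_RGB2BGR)
cv2.imwrite("pics/s5.png",cv2.resize(a[200:340,230:370],None,fx=4,fy=4,interpolation=3))
E
```

```text
d [-0.0011 -0.      0.0877] rv [-0.0008  0.0003  0.0015] pos [ 456.1393 -290.3802  197.7082] [-179.9564    0.0181   15.4835] F [-0.0314  0.0046  1.1511] gap 9.259402285790678 t 6.25 J [-37.9221  -0.6368  97.2232   0.0116  83.4594  36.5931]
```

View pics/w5.png

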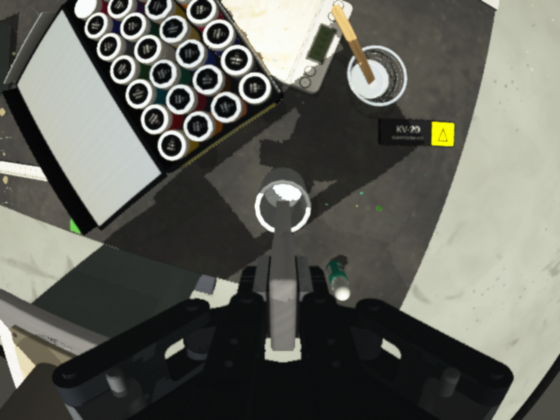

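View pics/s5.png

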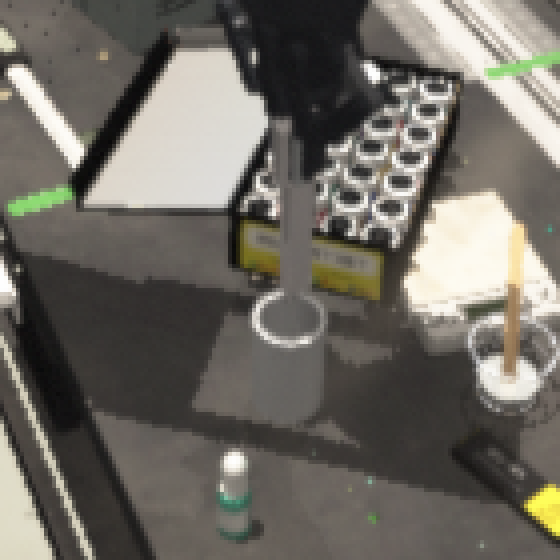

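Emit:
jog_arm --pt "-0.001 0 0.025 0 0 0 1" --pt "-0.001 0 0.05 0 0 0 1" --pt "-0.001 0 0.07 0 0 0 1" --pt "-0.001 0 0.082 0 0 0 1" --pt "-0.001 0 0.082 0 0 0 1"

```text
time: 6.77
tool_pos: [454.2, -290.8, 113.6]
tcp_rot: [-179.9, 0.1, 15.4]
ft_force: [-0.2, 0.1, -0.5]
finger_gap: 9.4
```

Emit:
jog_arm --pt "0 0 0 0 0 0 1" --pt "0 0 0.002 0 0 0 1" --pt "0 0 0.002 0 0 0 1"

```text
time: 7.02
tool_pos: [456.0, -292.4, 115.1]
tcp_rot: [179.9, -0.1, 15.4]
ft_force: [0.2, 0.3, -1.5]
finger_gap: 9.1
```

Emit:
jog_arm --pt "0 0 0.001 0 0 0 1" --pt "0 0 0.002 0 0 0 1" --pt "0 0 0.003 0 0 0 1" --pt "0 0 0.004 0 0 0 1" --pt "0 0 0.004 0 0 0 1"

```text
time: 7.43
tool_pos: [454.9, -291.6, 109.1]
tcp_rot: [-180.0, 0.0, 15.4]
ft_force: [-0.1, 0.8, -0.7]
finger_gap: 9.8
```

Emit:
jog_arm --pt "0 0 0.001 0 0 0 1" --pt "0 0 0.002 0 0 0 1" --pt "0 0 0.002 0 0 0 1"

```text
time: 7.68
tool_pos: [455.6, -292.0, 109.0]
tcp_rot: [179.9, -0.0, 15.4]
ft_force: [-3.3, 3.1, 10.9]
finger_gap: 9.2
```

```bash
python3 go.py 455 -290.6 107 15.4
```

```text
d [-0.0002 -0.0015  0.002 ] rv [ 0.0011 -0.0009  0.0004] pos [ 455.5507 -291.9762  108.9576] [179.9381  -0.0488  15.4212] F [-3.2899  3.1137 10.8757] gap 9.170396450419187 t 7.6833 J [-38.0884   3.6599 102.4446   0.0025  73.8167  36.4897]
```

Emit:
jog_arm --pt "0 0 -0.001 0 0 0 0.8" --pt "0 0 -0.001 0 0 0 0.5" --pt "0 0 -0.001 0 0 0 0.4" --pt "0 0 -0.001 0 0 0 0.4" --pt "0 0 -0.001 0 0 0 0.4"

```text
time: 8.1
tool_pos: [454.8, -291.5, 108.0]
tcp_rot: [-180.0, 0.0, 15.4]
ft_force: [0.6, -0.0, -0.0]
finger_gap: 51.6
```

Run:
```python
from bench import r
import cv2,pickle
s=r.snapshot("wrist"); a=cv2.cvtColor(s["pixels"],cv2.COLOR_RGB2BGR)
cv2.imwrite("pics/w6.png",a)
```

```text
(no output)
```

View pics/w6.png

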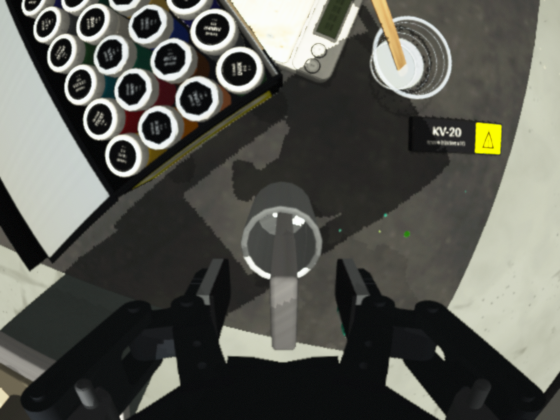

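Bar stands upright in the cup, free between the pads. Going straight up.

Emit:
jog_arm --pt "0 0 -0.02 0 0 0 0.3" --pt "0 0 -0.05 0 0 0 0.3" --pt "0 0 -0.09 0 0 0 0.2" --pt "0 0 -0.13 0 0 0 0" --pt "0 0 -0.165 0 0 0 0"

```text
time: 8.57
tool_pos: [455.0, -291.6, 275.7]
tcp_rot: [180.0, -0.0, 15.4]
ft_force: [0.6, -0.4, 1.1]
finger_gap: 85.3
```

```bash
python3 go.py 486.2 364.3 260 1.9
```

```text
d [ 0.2045 -0.624   0.0154] rv [ 0.0007 -0.0006  0.2359] pos [ 454.9514 -291.5582  275.7357] [179.9587  -0.0298  15.4185] F [ 0.6321 -0.4288  1.0765] gap 85.25712585898128 t 8.5667 J [-38.0907  -2.6849  91.0988  -0.0005  91.5351  36.4909]
```

Emit:
jog_arm --pt "0.065 -0.195 0 0 0 0 0" --pt "0.065 -0.195 0 0 0 0 0" --pt "0.065 -0.195 0 0 0 0 0" --pt "0.065 -0.195 0 0 0 0 0" --pt "0.065 -0.195 0 0 0 0 0"

```text
time: 8.98
tool_pos: [465.5, -84.4, 273.3]
tcp_rot: [-180.0, -0.0, 15.4]
ft_force: [0.6, 0.3, 1.0]
finger_gap: 85.5
```

Emit:
jog_arm --pt "0.065 -0.195 0 0 0 0 0" --pt "0.065 -0.195 0 0 0 0 0" --pt "0.065 -0.195 0 0 0 0 0" --pt "0.065 -0.195 0 0 0 0 0" --pt "0.065 -0.195 0 0 0 0 0"

```text
time: 9.4
tool_pos: [476.2, 121.3, 273.4]
tcp_rot: [-180.0, -0.0, 15.4]
ft_force: [1.5, -0.2, 0.4]
finger_gap: 85.3
```

Emit:
jog_arm --pt "0.04 -0.17 0 0 0 0.08 0" --pt "0.04 -0.17 0 0 0 0.16 0" --pt "0.04 -0.17 0 0 0 0.236 0" --pt "0.04 -0.17 0 0 0 0.236 0" --pt "0.04 -0.17 0 0 0 0.236 0"

```text
time: 9.82
tool_pos: [468.5, 299.0, 272.8]
tcp_rot: [-179.9, 0.0, 2.1]
ft_force: [0.4, -0.2, 0.1]
finger_gap: 85.2
```

```bash
python3 go.py 486.2 364.3 260 1.9
```

```text
d [ 0.0201 -0.0646  0.0129] rv [-0.0022  0.0008  0.0038] pos [468.5058 299.0048 272.7763] [-179.875     0.0477    2.1193] F [ 0.379  -0.1694  0.0774] gap 85.17381108429322 t 9.8167 J [ 27.1728  -0.2045  88.9658   0.1335  91.229  115.0564]
```

Emit:
jog_arm --pt "0.02 -0.064 0.0 0 0 0.004 0" --pt "0.02 -0.064 0.0 0 0 0.004 0" --pt "0.02 -0.064 0.0 0 0 0.004 0" --pt "0.02 -0.064 0.0 0 0 0.004 0" --pt "0.02 -0.064 0.0 0 0 0.004 0"

```text
time: 10.23
tool_pos: [487.8, 357.6, 272.9]
tcp_rot: [180.0, 0.0, 1.7]
ft_force: [0.2, 0.2, -0.1]
finger_gap: 85.4
```

```bash
python3 - <<'E'
from bench import r
import cv2,pickle
s=r.snapshot("wrist"); a=cv2.cvtColor(s["pixels"],cv2.COLOR_RGB2BGR);pickle.dump(s,open("w7.pkl","wb"))
cv2.imwrite("pics/w7.png",a)
s=r.snapshot("side"); a=cv2.cvtColor(s["pixels"],cv2.COLOR_RGB2BGR)
cv2.imwrite("pics/s7.png",cv2.resize(a[200:340,230:370],None,fx=4,fy=4,interpolation=3))
E
python3 go.py 486.2 364.3 260 1.9
```

```text
d [-0.0016 -0.0072  0.0134] rv [ 0.0002 -0.0001 -0.0049] pos [487.9801 357.1084 273.4263] [179.9869  -0.0042   1.6172] F [ 0.1858 -0.8612 -0.2487] gap 85.99414028132765 t 10.3333 J [ 31.348    7.4129  80.9628  -0.0134  91.6272 119.7305]
```

View pics/w7.png

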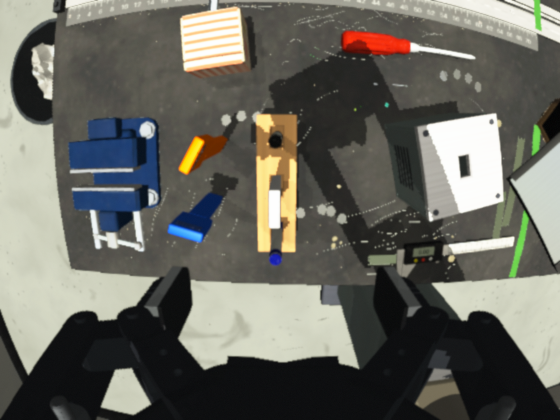

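View pics/s7.png

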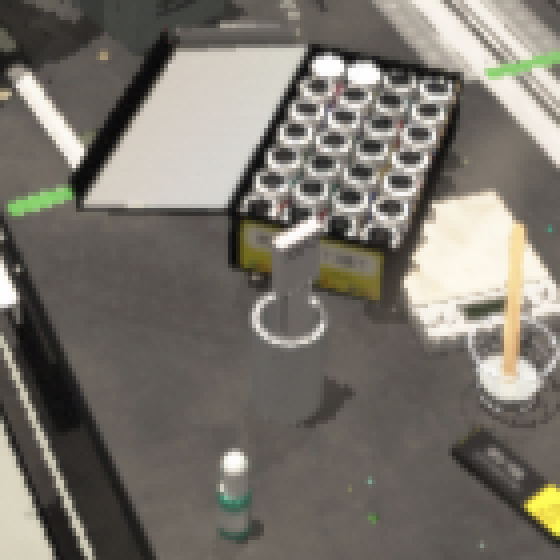

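Run:
```python
from h import *
import pickle,cv2
np.set_printoptions(precision=1,suppress=True)
s=pickle.load(open("w7.pkl","rb"))
a=cv2.cvtColor(s["pixels"],cv2.COLOR_RGB2BGR)
cv2.imwrite("pics/w7a.png",cv2.resize(a[105:270,160:310],None,fx=3.6,fy=3.6,interpolation=3))
g=cv2.cvtColor(a,cv2.COLOR_BGR2GRAY)
def rect(mask,x0,y0,z):
    n,l,st,c=cv2.connectedComponentsWithStats(mask.astype(np.uint8))
    i=1+np.argmax(st[1:,4]); cs,_=cv2.findContours((l==i).astype(np.uint8),0,1)
    P=np.array([plane(s,x+x0,y+y0,z,True)[:2] for x,y in zip(*np.where(l==i)[::-1])])
    print(st[i],c[i]+[x0,y0],"mean",P.mean(0),cv2.minAreaRect(P.astype(np.float32)))
sub=a[180:240,262:290].astype(int); sat=sub.max(2)-sub.min(2)
rect((sub.min(2)>170)&(sat<60),262,180,155)
rect(g[145:190,450:480]<90,450,145,110)
```

```text
[  6  10  12  39 442] [273.7 208.5] mean [486.5 364.8] ((485.90692138671875, 365.0102233886719), (32.96799850463867, 9.259505271911621), 1.514459490776062)
[  9  11  10  21 157] [463.7 165.6] mean [527.7 167. ] ((527.802490234375, 167.0222625732422), (20.992427825927734, 10.554551124572754), 15.947585105895996)
```

View pics/w7a.png

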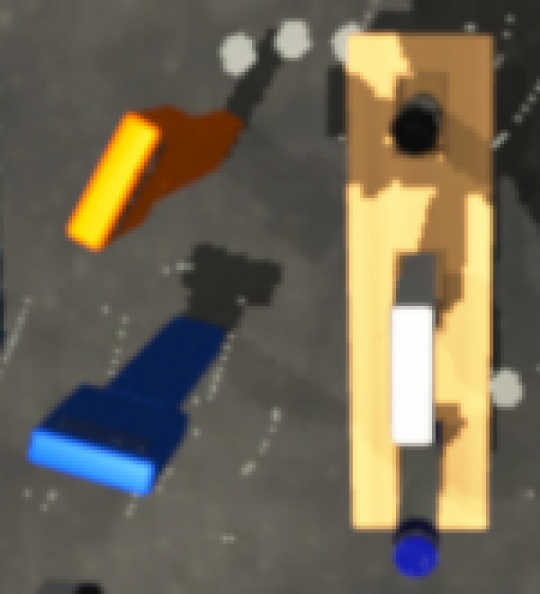

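```bash
python3 go.py 486.3 364.6 200 1.8
```

```text
d [-0.0015 -0.0076  0.0734] rv [ 0.0002 -0.0001 -0.0032] pos [487.9801 357.1084 273.4263] [179.9869  -0.0042   1.6172] F [ 0.1858 -0.8612 -0.2487] gap 85.99414028132765 t 10.3333 J [ 31.348    7.4129  80.9628  -0.0134  91.6272 119.7305]
```

Emit:
jog_arm --pt "-0.0015 -0.0076 0.025 0 0 -0.003 0.4" --pt "-0.0015 -0.0076 0.05 0 0 -0.003 0.5" --pt "-0.0015 -0.0076 0.073 0 0 -0.003 0.5" --pt "-0.0015 -0.0076 0.073 0 0 -0.003 0.5" --pt "-0.0015 -0.0076 0.073 0 0 -0.003 0.5"

```text
time: 10.75
tool_pos: [485.4, 364.2, 199.4]
tcp_rot: [179.9, 0.1, 1.8]
ft_force: [0.3, -0.2, 0.3]
finger_gap: 43.1
```

```bash
python3 go.py 486.3 364.6 116 1.8
```

```text
d [ 0.0011 -0.0005  0.0834] rv [ 0.0016  0.0026 -0.0004] pos [485.4328 364.1823 199.381 ] [179.9064   0.1466   1.7757] F [ 0.2938 -0.1881  0.343 ] gap 43.07665862382158 t 10.75 J [ 32.0425   9.6068  86.2601  -0.007   84.3069 120.2673]
```

Emit:
jog_arm --pt "0.0005 0 0.025 0 0 0 0.5" --pt "0.0005 0 0.05 0 0 0 0.5" --pt "0.0005 0 0.075 0 0 0 0.5" --pt "0.0005 0 0.083 0 0 0 0.5" --pt "0.0005 0 0.083 0 0 0 0.5"

```text
time: 11.17
tool_pos: [486.1, 364.8, 116.5]
tcp_rot: [179.9, 0.1, 1.8]
ft_force: [0.0, -0.6, -0.4]
finger_gap: 42.9
```

Emit:
jog_arm --pt "0 0 0 0 0 0 0.5" --pt "0 0 0 0 0 0 0.5" --pt "0 0 0 0 0 0 0.5"

```text
time: 11.42
tool_pos: [488.1, 366.5, 120.1]
tcp_rot: [-179.9, -0.2, 1.8]
ft_force: [-0.3, 0.3, 0.2]
finger_gap: 42.8
```

```bash
python3 go.py 486.3 364.6 116 1.8;python3 - <<'E'
from bench import r
import cv2,pickle
s=r.snapshot("wrist"); a=cv2.cvtColor(s["pixels"],cv2.COLOR_RGB2BGR);pickle.dump(s,open("w8.pkl","wb"))
cv2.imwrite("pics/w8.png",a)
E
```

```text
d [-0.0019  0.0018  0.0041] rv [-0.002  -0.0035  0.0006] pos [488.1231 366.4607 120.0722] [-179.8844   -0.2019    1.8336] F [-0.3096  0.2911  0.2286] gap 42.844550374558864 t 11.4167 J [ 32.0869  13.2006  90.6818  -0.0019  75.885  120.2536]
```

View pics/w8.png

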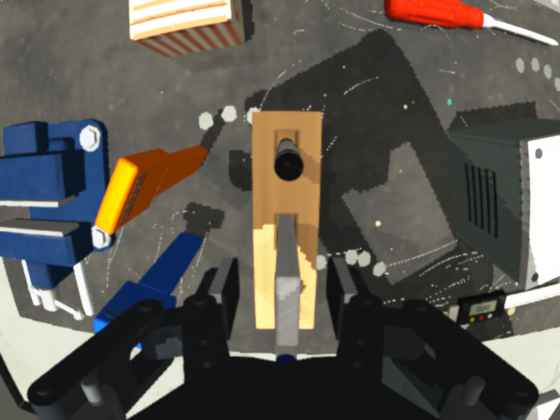

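Emit:
jog_arm --pt "-0.001 0.001 0.002 0 0 0 0.5" --pt "-0.001 0.001 0.002 0 0 0 0.5" --pt "-0.001 0.001 0.002 0 0 0 0.5" --pt "-0.001 0.001 0.002 0 0 0 0.5" --pt "-0.001 0.001 0.002 0 0 0 0.5"

```text
time: 11.88
tool_pos: [485.7, 364.6, 115.3]
tcp_rot: [180.0, 0.0, 1.8]
ft_force: [-1.1, -0.1, -0.2]
finger_gap: 43.0
```

```bash
python3 go.py 486.3 364.6 116 1.8
```

```text
d [ 0.0006  0.     -0.0007] rv [0.     0.0001 0.0007] pos [485.6504 364.6123 115.2881] [179.9996   0.0032   1.8408] F [-1.11   -0.1352 -0.1886] gap 42.99571165933017 t 11.8833 J [ 32.0611  13.228   91.1751   0.0014  75.5998 120.2199]
```

Emit:
jog_arm --newtons 60 --pt "0.0005 0 0 0 0 0 1" --pt "0.0005 0 0 0 0 0 1" --pt "0.0005 0 0 0 0 0 1" --pt "0.0005 0 0 0 0 0 1" --pt "0.0005 0 0 0 0 0 1"

```text
time: 12.3
tool_pos: [486.2, 364.6, 115.3]
tcp_rot: [-180.0, -0.0, 1.8]
ft_force: [0.1, -0.1, -0.6]
finger_gap: 9.2
```

```bash
python3 go.py 486.3 364.6 250 1.8
```

```text
d [ 0.0001  0.     -0.1347] rv [-0.     -0.0001  0.0007] pos [486.2278 364.6435 115.3275] [-179.9972   -0.0044    1.8394] F [ 0.0989 -0.1154 -0.5824] gap 9.204880425623006 t 12.3 J [ 32.0353  13.2889  91.1      0.0002  75.6059 120.1958]
```

Emit:
jog_arm --pt "0 0 -0.015 0 0 0 1" --pt "0 0 -0.04 0 0 0 1" --pt "0 0 -0.07 0 0 0 1" --pt "0 0 -0.105 0 0 0 1" --pt "0 0 -0.14 0 0 0 1"

```text
time: 12.72
tool_pos: [485.5, 364.2, 255.8]
tcp_rot: [179.9, 0.1, 1.8]
ft_force: [1.7, 0.6, -0.5]
finger_gap: 9.4
```

```bash
python3 go.py 527.6 166.3 255 15.5
```

```text
d [0.0357 0.1992 0.0009] rv [ 0.0007  0.0018 -0.2384] pos [485.5306 364.2191 255.8162] [179.9464   0.0953   1.8386] F [ 1.7462  0.6361 -0.4651] gap 9.367416285089957 t 12.7167 J [ 32.0354   8.1351  81.9964   0.0016  89.9778 120.1967]
```

Emit:
jog_arm --pt "0.007 0.04 0 0 0 -0.08 1" --pt "0.014 0.08 0 0 0 -0.16 1" --pt "0.022 0.12 0 0 0 -0.238 1" --pt "0.029 0.16 0 0 0 -0.238 1" --pt "0.0357 0.1985 0 0 0 -0.238 1"

```text
time: 13.13
tool_pos: [528.2, 165.5, 255.2]
tcp_rot: [180.0, 0.0, 15.5]
ft_force: [1.7, 0.1, -0.7]
finger_gap: 9.5
```

Emit:
jog_arm --pt "0 0 0 0 0 0 1" --pt "0 0 0 0 0 0 1" --pt "0 0 0 0 0 0 1" --pt "0 0 0 0 0 0 1" --pt "0 0 0 0 0 0 1"

```text
time: 13.55
tool_pos: [527.9, 168.7, 255.1]
tcp_rot: [-180.0, 0.0, 15.6]
ft_force: [0.6, 0.2, -1.2]
finger_gap: 9.3
```

```bash
python3 go.py 527.6 166.3 235 15.5
python3 - <<'E'
from bench import r
import cv2,pickle
s=r.snapshot("wrist"); a=cv2.cvtColor(s["pixels"],cv2.COLOR_RGB2BGR);pickle.dump(s,open("w9.pkl","wb"))
cv2.imwrite("pics/w9.png",a)
print(s["origin"],s["attitude"])
E
python3 go.py 527.6 166.3 235 15.5
```

```text
d [-0.0009  0.0022  0.0201] rv [-0.0003  0.0003  0.0015] pos [527.8787 168.69   255.1419] [-179.9834    0.0151   15.5835] F [ 0.6081  0.2242 -1.1808] gap 9.261164023466776 t 13.55 J [12.4104 -0.1306 90.7167  0.0158 89.4299 86.8268]
[596.34029937 188.18572717 398.73957341] [ 1.63575896e+02 -2.07406930e-02 -7.44145750e+01]
d [-0.0009  0.0022  0.0202] rv [-0.0002  0.0002  0.0016] pos [527.8978 168.6849 255.1779] [-179.9881    0.0095   15.5901] F [ 0.104  -0.1251 -1.7481] gap 9.317654209932302 t 13.6 J [12.4124 -0.1341 90.7164  0.0114 89.4278 86.8222]
```

View pics/w9.png

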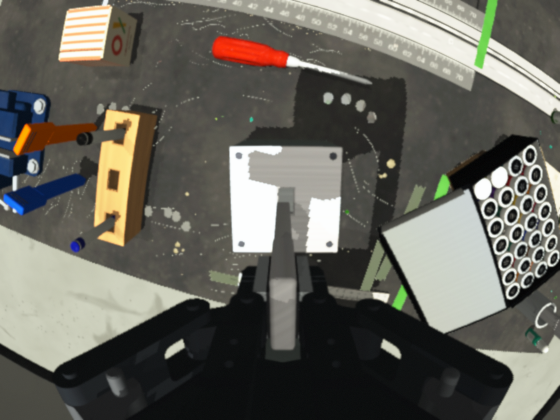

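Emit:
jog_arm --pt "-0.0009 0.0023 0.01 0 0 0.0016 1" --pt "-0.0009 0.0023 0.02 0 0 0.0016 1" --pt "-0.0009 0.0023 0.026 0 0 0.0016 1" --pt "-0.0009 0.0023 0.026 0 0 0.0016 1" --pt "-0.0009 0.0023 0.026 0 0 0.0016 1"

```text
time: 14.02
tool_pos: [527.3, 164.9, 228.1]
tcp_rot: [-180.0, 0.1, 15.4]
ft_force: [0.6, 0.5, -0.4]
finger_gap: 9.0
```

Emit:
jog_arm --pt "0 0 0 0 0 0 1" --pt "0 0 0 0 0 0 1" --pt "0 0 0 0 0 0 1"

```text
time: 14.27
tool_pos: [528.3, 164.9, 229.9]
tcp_rot: [180.0, -0.1, 15.4]
ft_force: [-0.6, -0.0, -1.3]
finger_gap: 9.4
```

```bash
python3 go.py 527.5 166.2 213 15.5
python3 - <<'E'
from bench import r
import cv2,pickle
from h import *
s=r.snapshot("wrist"); a=cv2.cvtColor(s["pixels"],cv2.COLOR_RGB2BGR);pickle.dump(s,open("w10.pkl","wb"))
cv2.imwrite("pics/w10.png",cv2.resize(a[130:280,205:365],None,fx=5,fy=4.99,interpolation=3)[:,:800])
for n in("scene","side"):
    q=r.snapshot(n);u,v=map(int,proj(q,[527,166,130]));b=cv2.cvtColor(q["pixels"],cv2.COLOR_RGB2BGR)
    cv2.imwrite(f"pics/{n}10.png",cv2.resize(b[v-50:v+50,u-50:u+50],None,fx=5,fy=5,interpolation=3))
E
```

```text
d [-0.0005 -0.0014  0.0169] rv [ 0.0001 -0.0009 -0.0021] pos [528.3032 164.9449 229.8605] [179.9954  -0.0539  15.3813] F [-0.5704 -0.0251 -1.2695] gap 9.401995287901453 t 14.2667 J [12.0322  0.258  92.9566 -0.0015 86.7313 86.651 ]
```

View pics/w10.png

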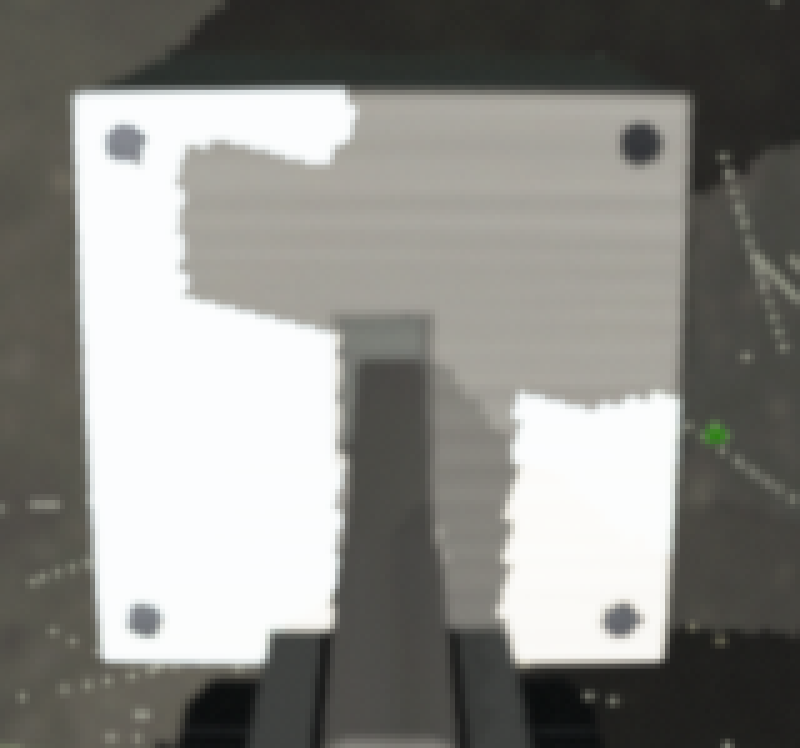

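View pics/scene10.png

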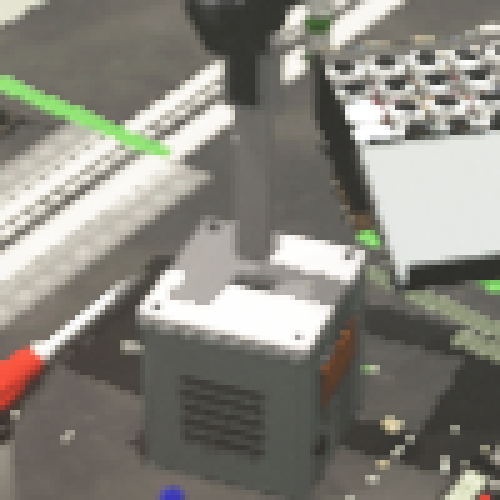

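View pics/side10.png

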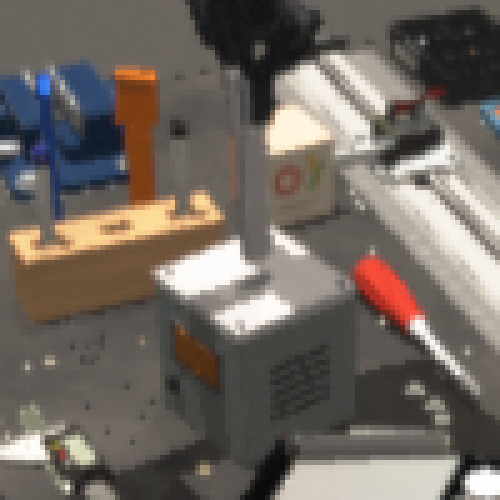

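```bash
python3 - <<'E'
from h import *
import pickle
np.set_printoptions(precision=2,suppress=True)
s=pickle.load(open("w10.pkl","rb"))
a=lambda x,y:(x/5+205-.4,y/4.99+130-.4)
Rt=Ro.from_euler("xyz",[180,0,15.4],degrees=True)
f=lambda x,y,z:Rt.inv().apply(plane(s,*a(x,y),z,True)-np.array([528.3,164.94,0]))[:2]
print("slot far corners (tool xy rel TCP)",f(335,316,110),f(431,316,110))
for z in(122,124.6,127):print("bar far edge",f(358,360,z),f(430,360,z))
sc=[plane(s,*a(*p),110,True)[:2] for p in[(125,143),(641,143),(621,620),(145,620)]]
print(sc,np.mean(sc,0))
E
python3 go.py 527.5 166.2 213 15.5
```

```text
slot far corners (tool xy rel TCP) [12.15 -9.22] [12.14  6.71]
bar far edge [ 7.62 -5.21] [7.62 6.27]
bar far edge [ 8.28 -5.16] [8.27 6.2 ]
bar far edge [ 8.88 -5.12] [8.88 6.14]
[array([556.75, 217.86]), array([579.11, 136.43]), array([497.78, 114.14]), array([475.38, 195.56])] [527.26 166.  ]
d [-0.0003 -0.0014  0.0166] rv [-0.     -0.0006 -0.0021] pos [528.1713 164.9466 229.6167] [-179.9978   -0.0339   15.38  ] F [ 0.1526 -0.5167 -1.2739] gap 9.309685823605395 t 14.4167 J [12.0315  0.2645 92.9756  0.0041 86.7262 86.6512]
```

Emit:
jog_arm --pt "-0.0002 -0.0016 0 0 0 -0.002 1" --pt "-0.0002 -0.0016 0.004 0 0 -0.002 1" --pt "-0.0002 -0.0016 0.008 0 0 -0.002 1" --pt "-0.0002 -0.0016 0.01 0 0 -0.002 1" --pt "-0.0002 -0.0016 0.01 0 0 -0.002 1"

```text
time: 14.83
tool_pos: [526.8, 166.3, 218.1]
tcp_rot: [-180.0, 0.1, 15.5]
ft_force: [0.0, -0.4, -1.1]
finger_gap: 9.4
```

```bash
python3 go.py 527.5 166.2 205 15.5
```

```text
d [0.0007 0.0003 0.0131] rv [-0.0001  0.0017 -0.0001] pos [526.8112 166.2706 218.1405] [-179.9942    0.0972   15.4968] F [ 0.0372 -0.3543 -1.1106] gap 9.3510712610616 t 14.8333 J [12.1985  0.5737 93.8647  0.0002 85.6589 86.7017]
```

Emit:
jog_arm --pt "0.0003 0 0.0 0 0 0 1" --pt "0.0003 0 0.003 0 0 0 1" --pt "0.0003 0 0.006 0 0 0 1" --pt "0.0003 0 0.01 0 0 0 1" --pt "0.0003 0 0.012 0 0 0 1"

```text
time: 15.25
tool_pos: [527.4, 166.4, 206.5]
tcp_rot: [-180.0, 0.0, 15.5]
ft_force: [-0.5, -0.5, -1.3]
finger_gap: 9.3
```

```bash
python3 go.py 527.5 166.2 160 15.5
```

```text
d [0.0001 0.0002 0.0465] rv [-0.0001  0.0007 -0.    ] pos [527.3994 166.4201 206.476 ] [-179.997     0.0418   15.4981] F [-0.5348 -0.5374 -1.2982] gap 9.302888561036003 t 15.25 J [12.2006  0.9774 94.6817  0.0005 84.3828 86.7025]
```

Emit:
jog_arm --pt "0 0 0.008 0 0 0 1" --pt "0 0 0.018 0 0 0 1" --pt "0 0 0.028 0 0 0 1" --pt "0 0 0.038 0 0 0 1" --pt "0 0 0.044 0 0 0 1"

```text
time: 15.67
tool_pos: [526.7, 166.3, 160.8]
tcp_rot: [-180.0, 0.1, 15.5]
ft_force: [-0.3, -1.1, -1.8]
finger_gap: 9.1
```

Emit:
jog_arm --pt "0 0 0.006 0 0 0 1" --pt "0 0 0.014 0 0 0 1" --pt "0 0 0.022 0 0 0 1" --pt "0 0 0.028 0 0 0 1" --pt "0 0 0.032 0 0 0 1"

```text
time: 16.08
tool_pos: [527.3, 166.4, 130.2]
tcp_rot: [-180.0, 0.1, 15.5]
ft_force: [-0.7, -0.1, -1.6]
finger_gap: 9.4
```

```bash
python3 go.py 527.5 166.2 115.3 15.5
```

```text
d [0.0002 0.0003 0.0149] rv [-0.0001  0.001  -0.0001] pos [527.2742 166.3955 130.1845] [-179.9935    0.0563   15.4964] F [-0.6544 -0.1345 -1.5951] gap 9.417176454479222 t 16.0833 J [12.199   4.337  99.3898  0.0033 76.3297 86.7018]
```

Emit:
jog_arm --pt "0 0 0.003 0 0 0 1" --pt "0 0 0.006 0 0 0 1" --pt "0 0 0.009 0 0 0 1" --pt "0 0 0.011 0 0 0 1" --pt "0 0 0.013 0 0 0 1"

```text
time: 16.5
tool_pos: [528.0, 166.6, 118.8]
tcp_rot: [180.0, -0.0, 15.5]
ft_force: [-1.7, 0.2, 3.7]
finger_gap: 9.2
```

Emit:
jog_arm --pt "0 0 0.001 0 0 0 1" --pt "0 0 0.001 0 0 0 1" --pt "0 0 0.001 0 0 0 1"

```text
time: 16.75
tool_pos: [528.0, 166.5, 117.8]
tcp_rot: [180.0, -0.0, 15.5]
ft_force: [-0.8, -0.4, 3.2]
finger_gap: 9.5
```

```bash
python3 go.py 527.5 166.2 115.3 15.5
```

```text
d [-0.0005  0.0002  0.0025] rv [ 0.     -0.0007 -0.0001] pos [527.952  166.5349 117.7636] [179.9978  -0.041   15.496 ] F [-0.8287 -0.44    3.2198] gap 9.497088077565996 t 16.75 J [12.2003  5.0583 99.9933  0.0002 74.9073 86.7043]
```

Emit:
jog_arm --pt "-0.0003 0 0.001 0 0 0 1" --pt "-0.0003 0 0.002 0 0 0 1" --pt "-0.0003 0 0.003 0 0 0 1" --pt "-0.0003 0 0.003 0 0 0 1" --pt "-0.0003 0 0.003 0 0 0 1"

```text
time: 17.17
tool_pos: [527.9, 166.5, 115.3]
tcp_rot: [180.0, -0.1, 15.5]
ft_force: [-3.1, -1.0, 9.2]
finger_gap: 9.4
```

Emit:
jog_arm --pt "0 0 0.0005 0 0 0 1" --pt "0 0 0.001 0 0 0 1" --pt "0 0 0.001 0 0 0 1" --pt "0 0 0.001 0 0 0 1"

```text
time: 17.5
tool_pos: [527.9, 166.5, 115.2]
tcp_rot: [180.0, -0.1, 15.5]
ft_force: [-6.8, -1.9, 17.8]
finger_gap: 9.3
```

Emit:
jog_arm --pt "0 0 0 0 0 0 1" --pt "0 0 0 0 0 0 1" --pt "0 0 0 0 0 0 1" --pt "0 0 0 0 0 0 1" --pt "0 0 0 0 0 0 1"

```text
time: 17.92
tool_pos: [527.9, 166.5, 115.2]
tcp_rot: [180.0, -0.1, 15.5]
ft_force: [-7.0, -1.2, 17.0]
finger_gap: 9.0
```

```bash
python3 go.py 527.5 166.2 115.3 15.5
python3 - <<'E'
from bench import r
import cv2
from h import *
P=[]
for n,p in(("scene",[527,166,130]),("side",[527,166,130]),("side",[455,-290,80]),("scene",[455,-290,80]),("scene",[486,364,100])):
    q=r.snapshot(n);u,v=map(int,proj(q,p));b=cv2.cvtColor(q["pixels"],cv2.COLOR_RGB2BGR)
    P.append(cv2.resize(b[v-40:v+40,u-40:u+40],(260,260),interpolation=3))
w=cv2.resize(cv2.cvtColor(r.snapshot("wrist")["pixels"],cv2.COLOR_RGB2BGR),(260,195));P.append(cv2.copyMakeBorder(w,0,65,0,0,0))
cv2.imwrite("pics/fin.png",np.vstack([np.hstack(P[:3]),np.hstack(P[3:])]))
E
```

```text
d [-0.0005  0.0002 -0.0001] rv [ 0.0002 -0.0015  0.    ] pos [527.9433 166.5178 115.244 ] [179.991   -0.0859  15.5023] F [-6.9719 -1.223  17.0131] gap 9.044277489061905 t 17.9167 J [ 12.2016   5.163  100.1608  -0.0042  74.5899  86.7004]
```

View pics/fin.png

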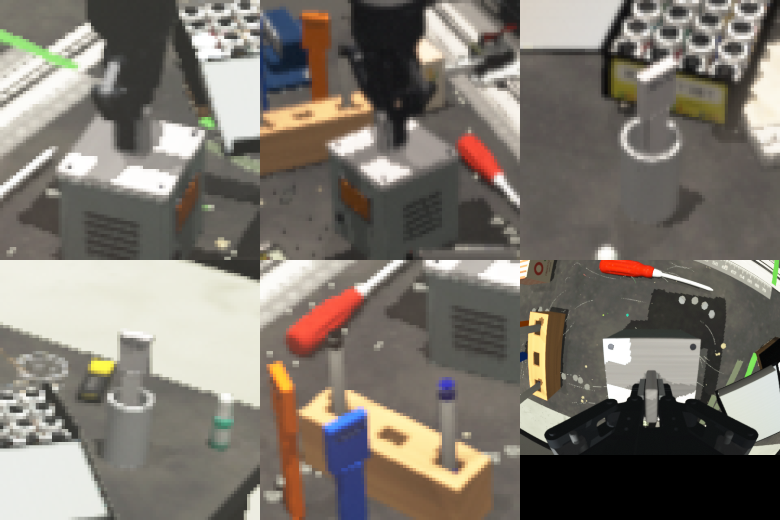

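The fresh bar is seated on the lid, the spent bar stands in the cup, and both markers are in place. Handing in.

Run:
```python
from bench import r
print(r.hand_in()); s=r.sense(); print(s["time"],s["tool_pos"],s["ft_force"],s["finger_gap"])
```

```text
the job is handed in; nothing more can be done
None
the job is handed in; nothing more can be done
```

The changeover is done and handed in at about 18 s of robot time. No verdict was reported.

- **Finished bar:** I lifted it out of the slot, carried it over the jars, and lowered it into the cup until it touched the floor (11 N). I let go there. The last pictures show it standing upright in the cup.
- **Fresh bar:** I took it from the rack's middle pocket, leaving the blue and orange look-alikes alone. It went into the slot with no contact force until it met the spring plate, and I pushed it down until the shoulders met the lid. The tool stopped at z 115.2 mm, within 0.1 mm of where I had calculated it would. Pushing further only raised the force.
- **State at hand-in:** the gripper was set to 60 N, the finger gap was about 9 mm, and the wrist read 17 N vertically. The bar's position in plan is within about 1 mm of the measured slot centre. I did not read the plate travel directly. I take it as about 10 mm, from the tool height and the shoulder contact.
- **Disagreements:**
  - The wrist also read about 7 N sideways, probably friction at the lid or slot. The bar stayed vertical.
  - The measured tool position wavered by 1–2 mm after quick moves, so I let it settle before gripping the fresh bar and before the final checks.
- **Bystanders:** in the last pictures both markers are still in the rack, and I saw nothing else on the table moved. I did not measure those positions.

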